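# Lock a lamp collar in the L-slot fixture

## Task

Lock the brass lamp collar into the bench fixture: with your fingertips push the square-headed steel pin along the long leg of its L-shaped slot to the corner, then push it sideways to the very end of the short leg. Only push the pin, never pinch it between the fingers, and leave the collar and the other loose things on the bench undisturbed; finish with the hand clear of everything.

Things in the scene. Friction and masses are not known exactly. Their poses are not given: they have to be found in the camera images.
- fixture: Collar lock fixture, fixed to the bench. Origin: on the bench, under the pin's place at the closed start of the long leg. z up; x along the long leg, start to corner, roughly away from the robot (turned up to 0.4 rad); y along the short leg, corner to end (left, looking along x). Steel base 10 mm thick, x -45 to 190, y -55 to 70 mm; collar on a 32 mm spigot at x 140, y 0.
- pin_head (a point): Centre of the top of the pin's square steel head, 94 mm above the bench. Head 24 x 24 mm, 38 mm tall (underside 4 mm over the slot plate), sides parallel to the fixture's x and y; a 10 mm stem passes through the slot. The captive pin cannot tip or turn; it slides with 2.5 N friction along the long leg, 2 N along the short, stays where left, and stops hard at the ends.
- slot_corner (a point): Pin axis position at the corner of the L, at the plate's top face: fixture x 70 mm, y 0. The flat aluminium slot plate covers fixture x -40 to 100, y -47 to 62 mm, top face 52 mm above the bench, 6 mm thick; slot 14 mm wide. The pin can enter the short leg only within 2 mm of the long leg's end.
- slot_end (a point): Where the pin's axis stands at the end of the short leg (locked): at the plate's top face, fixture x 70 mm, y 35 mm.
- carriage (a joint): Travel of the pin along the long leg in m: 0 at the closed start, 0.070 at the corner. It starts between 0 and 0.020. The pin takes a forked steel carriage under the plate with it, whose two prongs slide over the collar's flange without touching it.
- pin (a joint): Travel of the pin along the short leg in m: 0 in the long leg, 0.035 at the short leg's end.
- collar: Brass lamp collar on the fixture's spigot, loose: 34 mm tall, 48 mm round body on an eight-sided 72 mm flange 5 mm thick. Origin: centre of its underside, 10 mm above the bench. Its top is 44 mm above the bench. Leave it alone.
- screwdriver: Bystander: flat screwdriver, 190 mm long, lying loose on the bench at the right side of the fixture, roughly along it. Origin near its middle, underside.
- punch: Bystander: square steel punch 112 mm long, 12 mm thick, lying loose on the bench at the left side of the fixture. Origin on its underside near the middle.
- shade: Bystander: amber mosaic glass shade, 120 mm wide, 115 mm tall, upright, loose on the bench to the left or right. Origin: centre of its underside.
- hanging_cup: Bystander: riveted copper hanging cup, 98 mm wide, 73 mm tall over its lugs, upright, loose on the bench on the side opposite the shade. Origin: centre of its underside.
- spare_collar: Bystander: plain brass ring, 56 mm wide, 24 mm tall, loose on the bench at the robot-side left or right of the fixture. Origin: centre of its underside.
- finial: Bystander: turned brass finial, 36 mm wide, 58 mm tall, loose on the bench at the robot-side left or right of the fixture. Origin: centre of its underside.

How it is judged:
By the outcome, as a careful person would: the job done as asked, in the order asked, and still so for the second after the job is handed in, with the robot touching nothing.
It also fails if it takes over 42 s, if anything falls off the work surface, if the arm or the gripper's body presses on something with over 40 N, if the wrist force passes 120 N, or if a joint passes its speed limit or range.

## Robot

A 6-joint arm with a two-finger parallel gripper is mounted at the origin on the work surface. World frame = base frame: x ahead of the robot, y to its left, z up, the work surface at z = 0. Lengths are in m, angles in rad, forces in N, time in s.
With the tool pointing down it reaches from about 0.35 to 0.775 m from the base axis. Payload 7.3 kg.
Tool frame: the origin (TCP) lies at the very end of the fingers, on their centre line; the grasp point (between the pads) lies 19 mm behind it (robot.pinch_z is the distance from the TCP to the grasp point, in m); y points along the fingers, z is the direction in which the jaws open and shut, and the axes are right-handed (so a half turn about y gives the same grasp; the last joint's range is limited). The gripper opens to 92 mm and grips with 3 to 60 N. Pads are 19 mm wide; open, the fingers measure 130 mm over their backs; the gripper's body (75 mm by 190 mm) begins 47 mm behind the grasp point.
Start: joints at [1.198, 0.342, 1.524, -0, 1.275, -0.146], TCP at [0.118, 0.512, 0.227] pointing down, gripper open.
Joint ranges: [-2.53, 2.53], [-0.77, 2.02], [0.04, 2.7], [-1, 4.14], [0.28, 2.66], [-3.11, 3.11]. Speed limits (rad/s): [2.57, 2.57, 3.14, 3.14, 3.14, 3.14].

## Interface

Orientations are given as a unit quaternion [w, x, y, z].
In Python, from cell import robot gives the robot as it stands.
- The arm moves only by the tool servo_tool, never from a script. Its argument "targets" is text: rows parted by semicolons, each of 7 numbers parted by spaces: the shift along the tool's x, y, z in mm, then the turn, a rotation vector about the tool's x, y, z in rad, then the closure, from 0 (fully open) to 1 (shut). A call has 1 to 20 rows; each row is the pose to reach, as a shift and turn from the pose commanded when the call began, along the tool's axes at that moment; what a row does not reach only later rows make up. A row lasts 1/12 s, in which the tool goes at most 41.7 mm and 7.16 degrees, less where a joint would pass 70% of its speed; a pose out of reach is approached as far as the arm can. A call with a gripper value outside its range is refused whole. The fingers move at their own pace and stop on an object; "squeeze" is the grip in N (left out, the last holds). Time passes only in rows, so rows that repeat a pose let the fingers close. It gives the time, the measured TCP pose, the force and the opening at its end, in the units of the state.
- robot.state(): the state, without advancing time (a new reading comes with each control period).
- robot.snapshot(name): name is "scene" or "top" or "wrist"; returns the picture (384x512x3 uint8, red, green, blue); there is no depth.
- robot.camera_params(name): a dict with "mtx" (3x3 intrinsics, pixels), "dist" ([k1, k2, p1, p2, k3] as OpenCV has them; the pictures are not rectified), "xyz" and "orientation" of the camera in the world. Camera axes: x right, y up, looking along -z (the intrinsics and any distortion apply to the point x, -y, -z); pixel columns grow to the right and rows downward; lengths in m; the calibration is good to about 2 mm. A picture is of the moment at which its call begins: read the wrist's pose just before it. camera_params takes no time and is no camera call; for the wrist camera it gives the pose at the moment of the call.
- robot.job_done(): hands the job in, once; it reports no verdict.
The state is a dict: "time": time; "qpos": joint angles; "qvel": joint speeds; "tau": joint torques, N m; "eef_pos": TCP position; "eef_rot": TCP orientation; "force": force on the tool from outside, world axes, zero at the start; "moment": the same for the moment, N m; "grip_width": opening from 0.0 (shut) to 1.0 (fully open).
Only numpy, scipy, OpenCV 4.12 (cv2) and the standard library are available. Lean on these libraries where they do the work, as an engineer would, in place of code of your own. Each camera call takes 0.05 s, during which the arm holds its last target.

## Working session

There is one attempt and no reset: what is moved stays moved. The work goes in short steps, Python scripts to look and compute and a tool call to move; the robot and the scene stay as the last step left them, time stands still between calls to the robot, and variables do not carry over. Pictures are saved under pics/ and viewed, and the job is handed in when it is done.

Besides the shell and the picture viewer there is one more tool, called after "Request:" as name(argument=value, ...) on one line, values as JSON. servo_tool: Moves the arm, as the interface text tells. Its arguments: {"type":"object","properties":{"targets":{"type":"string"},"squeeze":{"type":"number"}},"required":["targets"]}

```bash
mkdir -p pics; ls
python3 - <<'E'
from cell import robot
import cv2
print(robot.state())
for n in("scene","top"):
    p=robot.camera_params(n);print(n,p)
    im=robot.snapshot(n);cv2.imwrite(f"pics/{n}0.png",im[:,:,::-1])
E
```

```text
pics
{'time': 0.0, 'qpos': array([ 1.19799457e+00,  3.42705752e-01,  1.52501962e+00,  6.08554436e-06,
        1.27542001e+00, -1.46034059e-01]), 'qvel': array([-0.0006779 ,  0.00116221, -0.00050768,  0.00130573,  0.00061407,
        0.00060628]), 'tau': array([-2.66497394e-03, -4.31242275e+01, -2.44206047e+01,  7.15786382e-02,
        5.60402346e-02, -8.17010391e-05]), 'eef_pos': array([0.11787633, 0.51116953, 0.22605288]), 'eef_rot': array([-0.70203604,  0.7030962 , -0.08014622,  0.0798606 ]), 'force': array([-0.25655882, -0.3727965 ,  0.21314882]), 'moment': array([-0.03227317, -0.027784  , -0.01604867]), 'grip_width': 0.998635864355767}
scene {'mtx': array([[469.90976657,   0.        , 254.52140665],
       [  0.        , 469.90976657, 189.12158605],
       [  0.        ,   0.        ,   1.        ]]), 'dist': array([-0.1383564,  0.       ,  0.       ,  0.       ,  0.       ]), 'xyz': array([1.24732599, 0.54552682, 1.03895895]), 'orientation': array([0.41989425, 0.16303957, 0.34182341, 0.82478099])}
top {'mtx': array([[372.78138888,   0.        , 252.01928565],
       [  0.        , 372.78138888, 190.80015008],
       [  0.        ,   0.        ,   1.        ]]), 'dist': array([-0.12289118,  0.        ,  0.        ,  0.        ,  0.        ]), 'xyz': array([0.34561081, 0.01272501, 1.15757706]), 'orientation': array([ 0.70779025,  0.05324906, -0.06415324, -0.70148547])}
```

View pics/scene0.png

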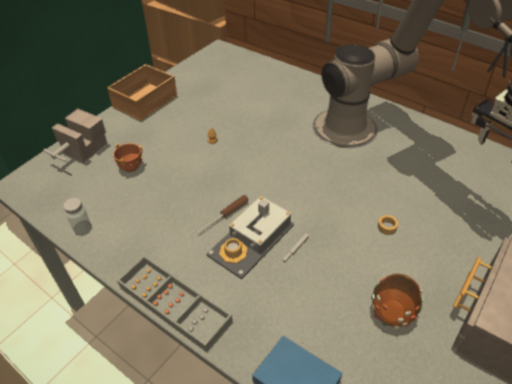

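View pics/top0.png

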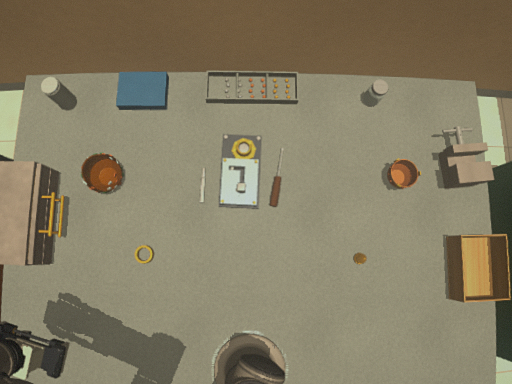

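The top view shows the fixture at about (240,172), with the pin near (240,186). I'll zoom in on it.

Run:
```python
import cv2
a=cv2.imread("pics/top0.png")[125:215,190:300];cv2.imwrite("pics/topz.png",cv2.resize(a,None,fx=6,fy=6,interpolation=cv2.INTER_CUBIC))
a=cv2.imread("pics/scene0.png")[185:280,195:315];cv2.imwrite("pics/scz.png",cv2.resize(a,None,fx=6,fy=6,interpolation=cv2.INTER_CUBIC))
```

```text
(no output)
```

View pics/topz.png

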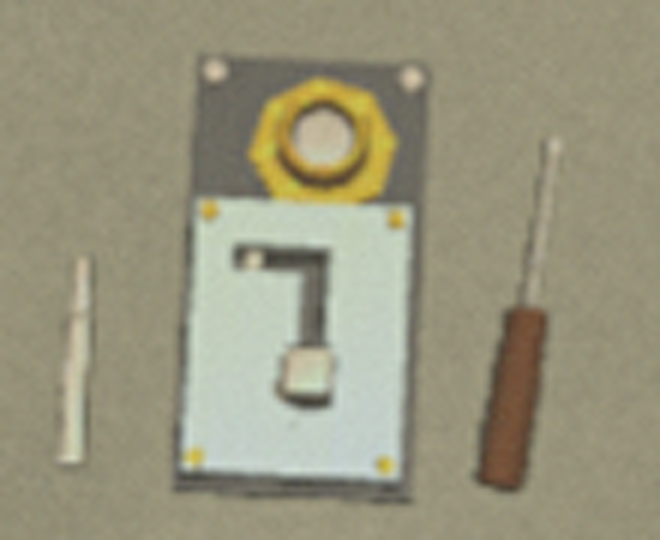

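View pics/scz.png

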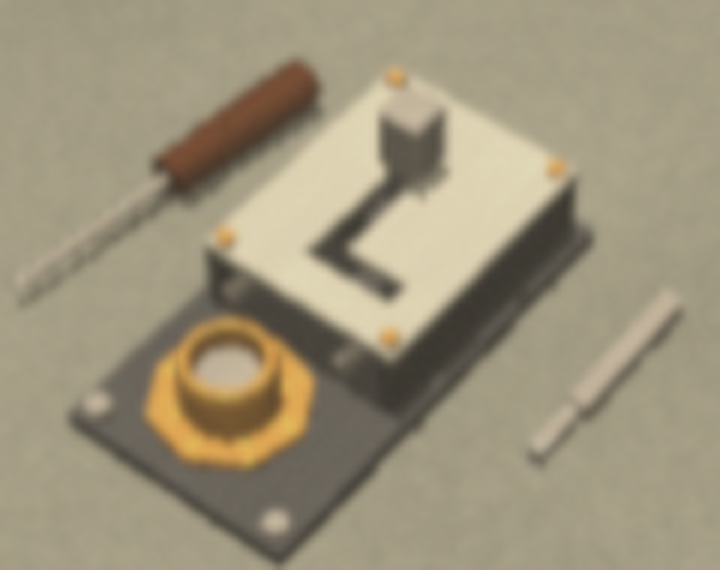

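The zoomed top view gives plate corners near (192,198), (414,205), (407,482) and (180,471), and the head at about (306,371). I'll fit the plate from a mask and cross-check it in the scene view.

```bash
cat > h.py <<'E'
import numpy as np,cv2
from scipy.spatial.transform import Rotation as R
def rot(q): return R.from_quat([q[1],q[2],q[3],q[0]]).as_matrix()
def ray(p,uv):
    n=cv2.undistortPoints(np.array(uv,float).reshape(-1,1,2),p["mtx"],p["dist"]).reshape(-1,2)
    d=np.c_[n[:,0],-n[:,1],-np.ones(len(n))]@rot(p["orientation"]).T
    return np.array(p["xyz"]),d
def onz(p,uv,z):
    o,d=ray(p,uv); return o+d*((z-o[2])/d[:,2])[:,None]
def proj(p,X):
    X=(np.atleast_2d(X)-p["xyz"])@rot(p["orientation"]); X=X*[1,-1,-1]
    return cv2.projectPoints(X,np.zeros(3),np.zeros(3),p["mtx"],p["dist"])[0].reshape(-1,2)
E
python3 - <<'E'
from h import *
from cell import robot
for n,z0,s in(("top",(190,125),"topz"),("scene",(195,185),"scz")):
    p=robot.camera_params(n)
    f=lambda u:(np.array(u,float)+.5)/6-.5+z0
    if n=="top": c=[(192,198),(414,205),(408,480),(180,471)];h=[(306,371)]; sc=[(209,210),(396,219),(384,465),(194,457)]; col=(323,135); slot=[(315,258)]; end=[(245,257)]
    else: c=[(390,362),(205,245),(395,65),(580,175)];h=[(414,111)]; sc=[(390,338),(224,237),(396,77),(557,168)]; col=(230,362); slot=[(328,247)]; end=[(390,290)]
    C=onz(p,f(c),.052)[:,:2]; S=onz(p,f(sc),.053)[:,:2]
    print(n,"corners",C.round(4).tolist(),"sides",[np.linalg.norm(C[i]-C[i-1]).round(4) for i in range(4)])
    # FL FR BR BL in fixture coords
    L=np.array([(100,62),(100,-47),(-40,-47),(-40,62)])/1e3
    cm=C.mean(0);lm=L.mean(0)
    A=(L-lm);B=C-cm
    th=np.arctan2((A[:,0]*B[:,1]-A[:,1]*B[:,0]).sum(),(A*B).sum())
    Rm=np.array([[np.cos(th),-np.sin(th)],[np.sin(th),np.cos(th)]])
    o=cm-Rm@lm; print("th",th,"origin",o, "screwmean",S.mean(0), "expected centre", cm)
    for nm,u,z in(("head",h,.094),("collar",[col],.044),("corner",slot,.052),("end",end,.052)):
        w=onz(p,f(u),z)[0,:2]; print(nm,w.round(4),"fixture",(Rm.T@(w-o)).round(4))
p=robot.camera_params("wrist");print(p, robot.state()["eef_pos"])
E
```

```text
top corners [[0.6331, 0.0901], [0.6307, -0.023], [0.4896, -0.0206], [0.4929, 0.093]] sides [np.float64(0.1402), np.float64(0.1131), np.float64(0.1411), np.float64(0.1137)]
th -0.02142645034577348 origin [0.53142345 0.02802257] screwmean [0.56160388 0.03623512] expected centre [0.56157725 0.03487811]
head [0.5367 0.0302] fixture [0.0052 0.0023]
collar [0.6694 0.0239] fixture [ 0.1381 -0.0012]
corner [0.6024 0.0271] fixture [0.071  0.0006]
end [0.6026 0.0625] fixture [0.0704 0.036 ]
scene corners [[0.6363, 0.0884], [0.6312, -0.02], [0.4885, -0.0161], [0.4959, 0.0959]] sides [np.float64(0.1405), np.float64(0.1085), np.float64(0.1427), np.float64(0.1123)]
th -0.04637932540970632 origin [0.53266374 0.03093112] screwmean [0.56095433 0.03508591] expected centre [0.5629792  0.03703217]
head [0.5393 0.0319] fixture [0.0066 0.0013]
collar [0.6728 0.0269] fixture [0.1402 0.0025]
corner [0.5993 0.0265] fixture [ 0.0668 -0.0014]
end [0.6033 0.0643] fixture [0.069  0.0367]
{'mtx': array([[277.55776948,   0.        , 255.52602411],
       [  0.        , 277.55776948, 191.50502679],
       [  0.        ,   0.        ,   1.        ]]), 'dist': array([-0.02129119,  0.        ,  0.        ,  0.        ,  0.        ]), 'xyz': array([0.04766663, 0.52789801, 0.38331468]), 'orientation': array([ 0.77557536, -0.10557241, -0.08346189,  0.61674261])} [0.11791774 0.51123822 0.2261439 ]
```

```bash
cat >> h.py <<'E'
def plan(target,yaw,flip=0):
    """shift(mm, tool axes)+rotvec to reach target TCP with tool y down and tool z along fixture y (or -y if flip)"""
    from cell import robot
    s=robot.state(); R0=rot(s["eef_rot"])
    z=np.array([-np.sin(yaw),np.cos(yaw),0])*(-1 if flip else 1); y=np.array([0,0,-1.]); x=np.cross(y,z)
    R1=np.c_[x,y,z]
    return (R0.T@(np.array(target)-s["eef_pos"])*1e3).round(1), R.from_matrix(R0.T@R1).as_rotvec().round(4)
E
python3 - <<'E'
from h import *
from cell import robot
s=robot.state();print(rot(s["eef_rot"]).round(3), s["time"])
for f in(0,1): print(plan([.47,.03,.20],-.034,f))
E
```

```text
[[ 0.974 -0.     0.225]
 [-0.225 -0.001  0.974]
 [-0.    -1.    -0.001]] 0.1
(array([ 451.3,   26.6, -389.7]), array([ 0.0012, -0.1928, -0.0003]))
(array([ 451.3,   26.6, -389.7]), array([5.0000e-04, 2.9488e+00, 1.8000e-03]))
```

Request:
servo_tool(targets="9 0 -8 0 0 0 1; 26 2 -23 0 -0.01 0 1; 53 3 -47 0 -0.02 0 1; 84 5 -74 0 -0.04 0 1; 115 7 -102 0 -0.05 0 1; 146 9 -129 0 -0.06 0 1; 176 11 -157 0 -0.08 0 1; 207 13 -184 0 -0.09 0 1; 238 14 -212 0 -0.11 0 1; 269 16 -239 0 -0.12 0 1; 300 18 -266 0 -0.14 0 1; 331 20 -294 0 -0.15 0 1; 362 22 -321 0 -0.165 0 1; 389 24 -345 0 -0.175 0 1; 411 25 -365 0 -0.185 0 1; 428 26 -380 0 -0.19 0 1; 438 27 -389 0 -0.193 0 1; 442 27 -392 0 -0.193 0 1; 442 27 -392 0 -0.193 0 1; 442 27 -392 0 -0.193 0 1", squeeze=20)

```text
time: 1.77
eef_pos: [0.4598, 0.0304, 0.1996]
eef_rot: [0.707, -0.707, 0.012, -0.012]
force: [0.8, 0.7, 0.4]
grip_width: 0.006
```

Run:
```python
from h import *
from cell import robot
s=robot.state();p=robot.camera_params("wrist");im=robot.snapshot("wrist");cv2.imwrite("pics/w1.png",im[:,:,::-1])
np.save("w1.npy",p,allow_pickle=True)
print(s["time"],s["eef_pos"],s["force"],s["grip_width"],p["xyz"],rot(s["eef_rot"]).round(3))
```

```text
1.7667 [0.45983708 0.03039889 0.19958029] [0.77583825 0.70388017 0.41631442] 0.006172616754313579 [0.38785207 0.03307257 0.35681326] [[ 0.999 -0.001  0.034]
 [-0.034  0.     0.999]
 [-0.001 -1.     0.   ]]
```

View pics/w1.png

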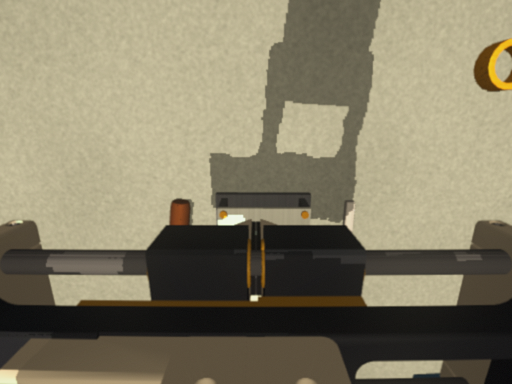

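The wrist view looks back toward the robot. The fingers hide the pin, but the plate's rear edge and its rear screws at (224,214) and (305,214) are visible. I'll use those to refine yaw and y.

Run:
```python
from h import *
p=np.load("w1.npy",allow_pickle=True).item()
im=cv2.imread("pics/w1.png"); 
cv2.imwrite("pics/w1z.png",cv2.resize(im[185:235,160:370],None,fx=3.8,fy=3.8,interpolation=cv2.INTER_CUBIC))
hsv=cv2.cvtColor(im,cv2.COLOR_BGR2HSV)
m=cv2.inRange(hsv,(8,120,110),(28,255,255));m[:200]=0;m[222:]=0
n,l,st,c=cv2.connectedComponentsWithStats(m)
for i in range(1,n):
    if st[i,4]>8: print(st[i],c[i],onz(p,[c[i]],.053))
T=dict(np.load("w1.npy",allow_pickle=True).item())
for o,th in(((.5314,.0280),-.021),((.5327,.0309),-.046),((.532,.0295),-.034)):
    Rm=np.array([[np.cos(th),-np.sin(th)],[np.sin(th),np.cos(th)]])
    L=np.array([(-40,62),(-40,-47)])/1e3
    print(proj(p,np.c_[L@Rm.T+o,[.052]*2]).round(1).tolist())
```

```text
[172 204  14  18 214] [178.27102804 212.81308411] [[ 0.4942477  -0.06008448  0.053     ]]
[219 211   8   8  49] [222.75510204 214.16326531] [[ 0.49768941 -0.00849478  0.053     ]]
[301 211   8   8  52] [304.5 214.5] [[0.50145425 0.08649118 0.053     ]]
[[308.2, 207.0], [214.1, 208.2]]
[[311.5, 209.2], [217.5, 208.3]]
[[309.9, 208.1], [215.9, 208.2]]
```

View pics/w1z.png

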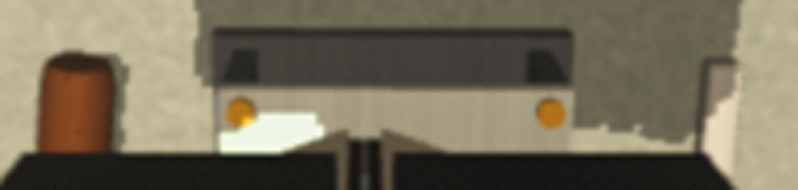

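Request:
servo_tool(targets="8 5 1 0 0 0 1; 20 20 2 0 0 0 1; 30 45 2 0 0 0 1; 32 75 2 0 0 0 1; 32 100 2 0 0 0 1; 32 118 2 0 0 0 1; 32 127 2 0 0 0 1; 32 130 2 0 0 0 1; 32 130 2 0 0 0 1; 32 130 2 0 0 0 1")

```text
time: 2.65
eef_pos: [0.4934, 0.0314, 0.0706]
eef_rot: [-0.707, 0.707, -0.011, 0.012]
force: [0.3, -0.6, -0.1]
grip_width: 0.002
```

Run:
```python
from h import *
from cell import robot
s=robot.state();print(s["time"],s["eef_pos"],s["force"])
for n,(a,b,c,d) in(("scene",(185,280,195,315)),("top",(125,215,190,300))):
    im=robot.snapshot(n)[:,:,::-1][a:b,c:d]
    cv2.imwrite(f"pics/{n}2.png",cv2.resize(im,None,fx=6,fy=6,interpolation=cv2.INTER_CUBIC))
```

```text
2.65 [0.49337529 0.03140601 0.07061785] [ 0.27845259 -0.61703025 -0.13769644]
```

View pics/scene2.png

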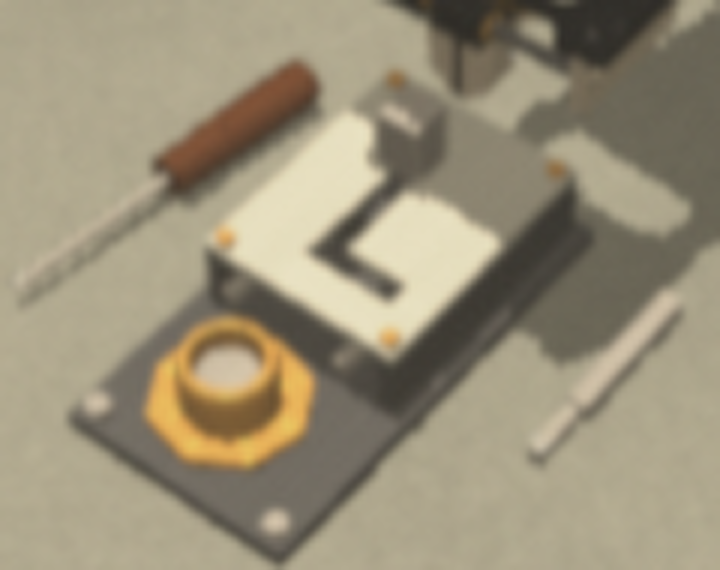

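Run:
```python
from h import *
from cell import robot
p=robot.camera_params("scene");s=robot.state()
P=s["eef_pos"];print((proj(p,[P,P+[0,0.019,0],P-[0,0.019,0],P+[0,0,.06],P+[0,.065,.0]])-[195,185])*6)
```

```text
[[467.18867634  83.08661418]
 [500.4387058  100.20325391]
 [434.32616026  66.16937925]
 [468.47216045  -7.11352199]
 [582.55483782 142.47510766]]
```

View pics/top2.png

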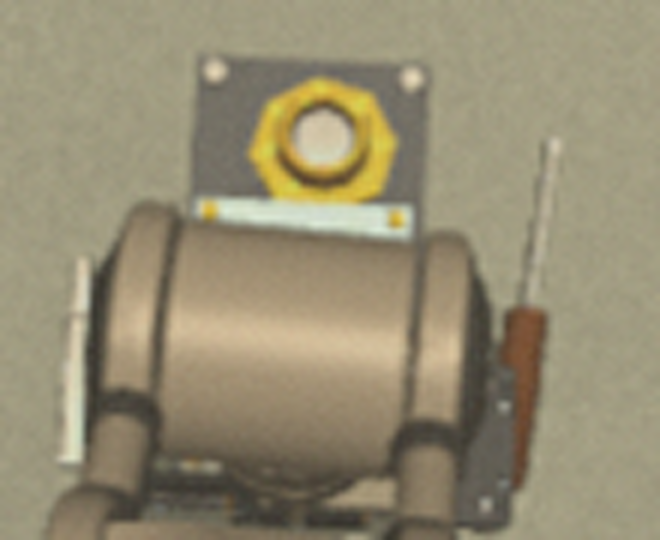

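Request:
servo_tool(targets="3 0 0 0 0 0 1; 9 0 0 0 0 0 1; 15 0 0 0 0 0 1; 19 0 0 0 0 0 1; 22 0 0 0 0 0 1; 25 0 0 0 0 0 1; 29 0 0 0 0 0 1; 33 0 0 0 0 0 1; 37 0 0 0 0 0 1; 41 0 0 0 0 0 1; 45 0 0 0 0 0 1; 49 0 0 0 0 0 1; 53 0 0 0 0 0 1; 57 0 0 0 0 0 1; 61 0 0 0 0 0 1; 65 0 0 0 0 0 1; 69 0 0 0 0 0 1; 73 0 0 0 0 0 1; 76 0 0 0 0 0 1; 78 0 0 0 0 0 1")

```text
time: 4.42
eef_pos: [0.5711, 0.0285, 0.0697]
eef_rot: [0.707, -0.707, 0.012, -0.012]
force: [-2.8, -1.4, -0.5]
grip_width: 0.001
```

Run:
```python
from h import *
from cell import robot
s=robot.state();print(s["time"],s["eef_pos"],s["force"],s["grip_width"])
for n,(a,b,c,d) in(("scene",(185,280,195,315)),):
    im=robot.snapshot(n)[:,:,::-1][a:b,c:d]
    cv2.imwrite(f"pics/{n}3.png",cv2.resize(im,None,fx=6,fy=6,interpolation=cv2.INTER_CUBIC))
```

```text
4.4167 [0.5710518  0.02853228 0.06965973] [-2.84942511 -1.41995887 -0.51571499] 0.0012636971777730752
```

View pics/scene3.png

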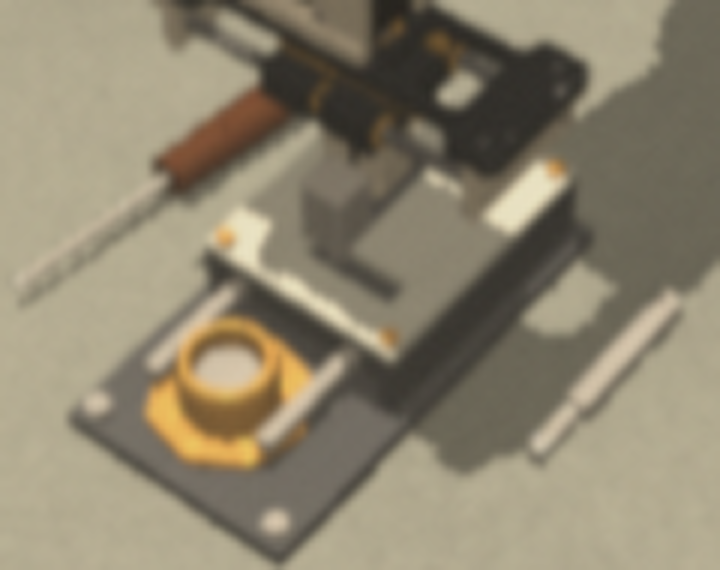

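The pin is moving: the prongs extend over the flange and the 2.8 N reading matches the friction. I'll creep toward the stop.

Request:
servo_tool(targets="2 0 0 0 0 0 1; 4 0 0 0 0 0 1; 6 0 0 0 0 0 1; 7 0 0 0 0 0 1; 8 0 0 0 0 0 1; 9 0 0 0 0 0 1; 9 0 0 0 0 0 1")

```text
time: 5.05
eef_pos: [0.5797, 0.0282, 0.0698]
eef_rot: [0.707, -0.707, 0.012, -0.012]
force: [-1.7, -0.7, -0.0]
grip_width: 0.002
```

Request:
servo_tool(targets="0.5 0 0 0 0 0 1; 1 0 0 0 0 0 1; 1.5 0 0 0 0 0 1; 2 0 0 0 0 0 1; 2 0 0 0 0 0 1")

```text
time: 5.47
eef_pos: [0.5799, 0.0283, 0.0698]
eef_rot: [0.707, -0.707, 0.013, -0.011]
force: [-8.9, -0.6, 5.9]
grip_width: 0.005
```

Request:
servo_tool(targets="0.5 0 0 0 0 0 1; 1 0 0 0 0 0 1; 1 0 0 0 0 0 1")

```text
time: 5.72
eef_pos: [0.5799, 0.0283, 0.0698]
eef_rot: [0.707, -0.707, 0.014, -0.01]
force: [-12.1, -1.0, 7.3]
grip_width: 0.006
```

Request:
servo_tool(targets="-4 0 0 0 0 0 1; -12 0 0 0 0 0 1; -22 0 0 0 0 0 1; -28 0 0 0 0 0 1; -28 0 -4 0 0 0 1; -28 0 -14 0 0 0 1; -28 0 -28 0 0 0 1; -28 0 -42 0 0 0 1; -28 0 -48 0 0 0 1; -25 0 -48 0 0 0 1; -17 0 -48 0 0 0 1; -5 0 -48 0 0 0 1; 8 0 -48 0 0 0 1; 16 0 -48 0 0 0 1; 18.5 0 -48 0 0 0 1; 18.5 0 -48 0 0 0 1; 18.5 0 -48 0 0 0 1")

```text
time: 7.13
eef_pos: [0.5991, -0.0201, 0.0694]
eef_rot: [0.707, -0.707, 0.012, -0.012]
force: [0.4, 0.2, 0.8]
grip_width: 0.008
```

Run:
```python
from h import *
from cell import robot
s=robot.state();print(s["time"],s["eef_pos"],s["force"],s["grip_width"])
p=robot.camera_params("scene");P=s["eef_pos"]
print("tcp px",(proj(p,[P])-[195,185])*6)
o=np.array([.5322,.0303]);th=-.034;Rm=np.array([[np.cos(th),-np.sin(th)],[np.sin(th),np.cos(th)]])
print("head at corner px",(proj(p,[np.r_[o+Rm@[.07,0],.094]])-[195,185])*6, "tcp fixture",Rm.T@(P[:2]-o))
for n,(a,b,c,d) in(("scene",(185,280,195,315)),):
    im=robot.snapshot(n)[:,:,::-1][a:b,c:d]
    cv2.imwrite(f"pics/{n}4.png",cv2.resize(im,None,fx=6,fy=6,interpolation=cv2.INTER_CUBIC))
```

```text
7.1333 [ 0.59907291 -0.0201087   0.0694232 ] [0.35120086 0.17114547 0.81836181] 0.008124374702111487
tcp px [[243.69872442 174.35524238]]
head at corner px [[321.78196644 189.09998225]] tcp fixture [ 0.06854783 -0.04810633]
```

View pics/scene4.png

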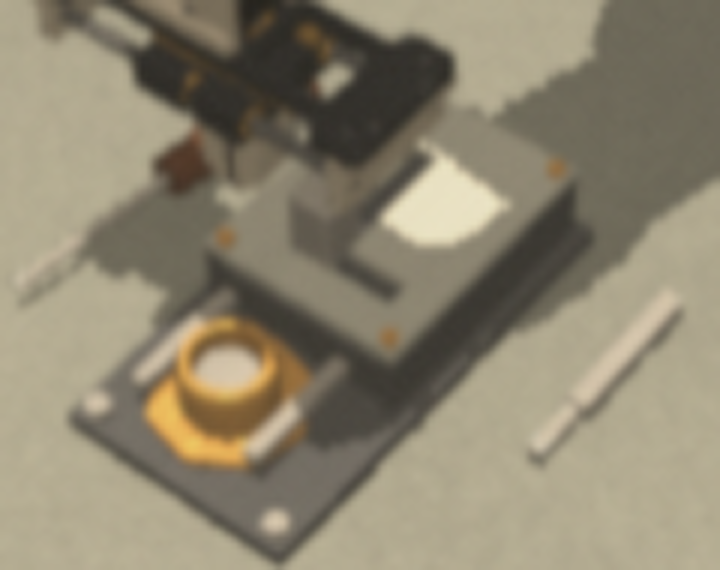

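Request:
servo_tool(targets="1 0 3 0 0 0 1; 1 0 8 0 0 0 1; 1 0 12 0 0 0 1; 1 0 15 0 0 0 1; 1 0 17 0 0 0 1; 1 0 19 0 0 0 1; 1 0 21 0 0 0 1; 1 0 23 0 0 0 1; 1 0 25 0 0 0 1; 1 0 27 0 0 0 1")

```text
time: 8.02
eef_pos: [0.6013, 0.0064, 0.0697]
eef_rot: [-0.707, 0.707, -0.012, 0.012]
force: [-0.4, -2.4, 0.6]
grip_width: 0.006
```

Force is about 2 N and the pin is sliding into the short leg, so I'll continue.

Request:
servo_tool(targets="0 0 2 0 0 0 1; 0 0 5 0 0 0 1; 0 0 8 0 0 0 1; 0 0 11 0 0 0 1; 0 0 14 0 0 0 1; 0 0 17 0 0 0 1; 0 0 19 0 0 0 1; 0 0 21 0 0 0 1; 0 0 22 0 0 0 1; 0 0 23 0 0 0 1")

```text
time: 8.85
eef_pos: [0.6022, 0.0296, 0.0698]
eef_rot: [0.707, -0.707, 0.012, -0.012]
force: [-0.4, -2.5, 1.0]
grip_width: 0.01
```

Request:
servo_tool(targets="0 0 1 0 0 0 1; 0 0 2 0 0 0 1; 0 0 3 0 0 0 1; 0 0 3.5 0 0 0 1; 0 0 4 0 0 0 1; 0 0 4 0 0 0 1")

```text
time: 9.35
eef_pos: [0.6023, 0.0329, 0.0698]
eef_rot: [-0.707, 0.707, -0.012, 0.012]
force: [-0.8, -4.6, 1.2]
grip_width: 0.007
```

Request:
servo_tool(targets="0 0 0.5 0 0 0 1; 0 0 1 0 0 0 1; 0 0 1.5 0 0 0 1; 0 0 2 0 0 0 1; 0 0 2 0 0 0 1")

```text
time: 9.77
eef_pos: [0.6023, 0.0332, 0.0698]
eef_rot: [-0.706, 0.708, -0.012, 0.012]
force: [-1.5, -11.7, 2.5]
grip_width: 0.012
```

Request:
servo_tool(targets="0 0 0.5 0 0 0 1; 0 0 1 0 0 0 1; 0 0 1.5 0 0 0 1; 0 0 1.5 0 0 0 1")

```text
time: 10.1
eef_pos: [0.6023, 0.0333, 0.0698]
eef_rot: [-0.705, 0.709, -0.012, 0.012]
force: [-1.5, -17.2, 2.1]
grip_width: 0.001
```

At a hard stop: position is unchanged while force went from 4.6 to 17 N. Now I'll back off, rise and move clear.

Request:
servo_tool(targets="0 0 -4 0 0 0 1; 0 0 -12 0 0 0 1; 0 0 -22 0 0 0 1; 0 0 -28 0 0 0 1; 0 -4 -29 0 0 0 1; 0 -16 -29 0 0 0 1; 0 -40 -29 0 0 0 1; 0 -70 -29 0 0 0 1; 0 -100 -29 0 0 0 1; -10 -125 -29 0 0 0 1; -35 -140 -29 0 0 0 1; -70 -145 -29 0 0 0 1; -105 -145 -29 0 0 0 1; -140 -145 -29 0 0 0 1; -170 -145 -29 0 0 0 1; -190 -145 -29 0 0 0 1; -200 -145 -29 0 0 0 1; -200 -145 -29 0 0 0 1; -200 -145 -29 0 0 0 1")

```text
time: 11.68
eef_pos: [0.4025, 0.0147, 0.2153]
eef_rot: [0.707, -0.707, 0.011, -0.013]
force: [-0.0, 0.2, 0.5]
grip_width: 0.007
```

Run:
```python
from h import *
from cell import robot
s=robot.state();print(s["time"],s["eef_pos"],s["force"],abs(s["qvel"]).max())
o=np.array([.5322,.0303]);th=-.034;Rm=np.array([[np.cos(th),-np.sin(th)],[np.sin(th),np.cos(th)]])
H=np.r_[o+Rm@[.07,.035],.094];old={n:cv2.imread(f"pics/{n}0.png") for n in("scene","top")}
for n,(a,b,c,d) in(("scene",(185,280,195,315)),("top",(125,215,190,300))):
    p=robot.camera_params(n);full=robot.snapshot(n)[:,:,::-1];cv2.imwrite(f"pics/{n}5f.png",full)
    print(n,"head expected zoom px",(proj(p,[H])-[c,a]+.5)*6-.5)
    cv2.imwrite(f"pics/{n}5.png",cv2.resize(full[a:b,c:d],None,fx=6,fy=6,interpolation=cv2.INTER_CUBIC))
```

```text
11.6833 [0.4025059  0.01465603 0.21532346] [-0.04862623  0.23648905  0.51064849] 0.028204953453570807
scene head expected zoom px [[386.24779676 228.13969879]]
top head expected zoom px [[240.77410528 235.90911281]]
```

View pics/scene5.png

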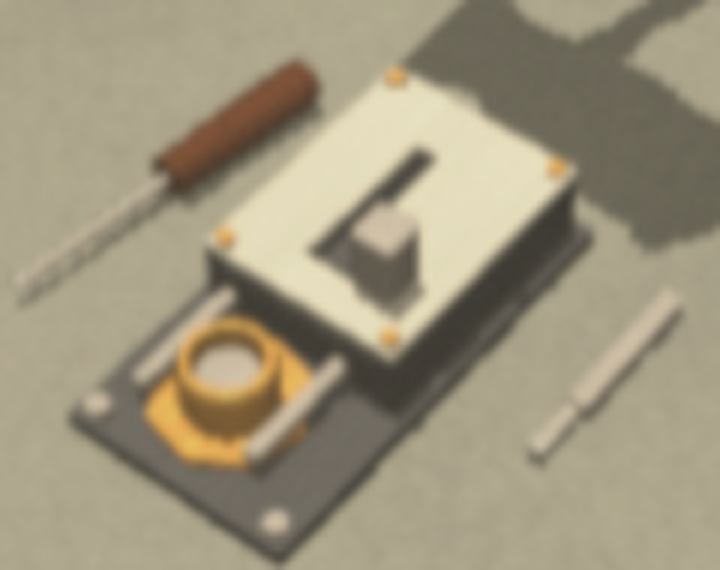

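View pics/top5.png

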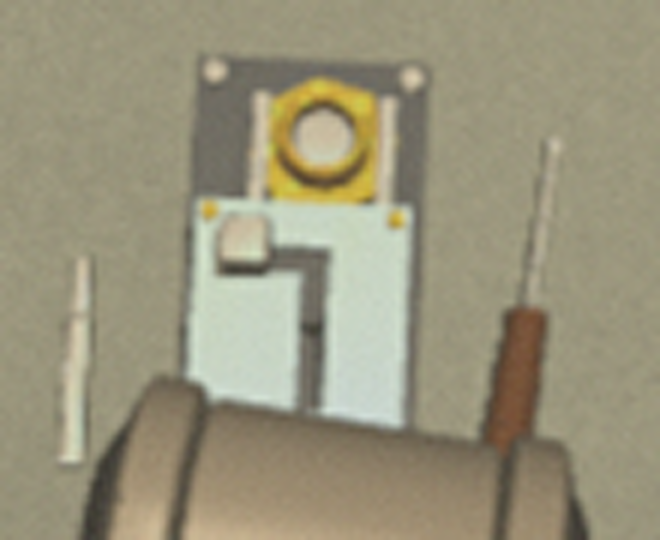

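View pics/top5f.png

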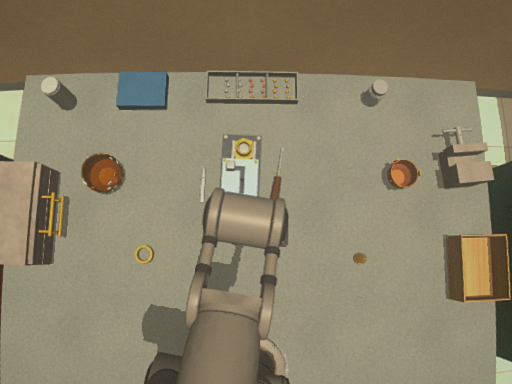

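The head is at (386,230) in the scene zoom, where (386,228) was expected, and at (243,241) in the top zoom, where (241,236) was expected. That is within 1 px of the original images. The collar and the bystanders show no visible change.

```bash
python3 -c "
from cell import robot
print(robot.job_done())"
```

```text
the job is handed in; nothing more can be done
None
```

The pin is locked: I pushed it with shut fingertips along the long leg to the corner, then sideways to the end of the short leg, and handed the job in at about 11.8 s of the 42 s.

- **Corner:** the pin hit a hard stop, with force rising from about 2–3 N to 12 N and no further movement. The TCP was at x 0.580 m, within 1 mm of the predicted stop.
- **Short leg:** it hit a second hard stop, with force rising to 17 N and no further movement. The TCP y was about 1.4 mm past my estimate, which is within calibration error.
- **Final pictures:** after backing off and rising clear, both cameras show the head at the predicted locked spot, within one original pixel. The collar, screwdriver, punch and other loose things show no visible change. I compared these by eye, and the arm partly hid the screwdriver handle in the last top view; the scene view shows it in full.
- **Hand clear:** the hand ended clear of everything, with only about 0.5 N (noise level) on the wrist.

The top and scene views disagreed by about 0.025 rad in yaw and 3 mm in position. I settled this with a wrist-camera view of the plate's rear edge. No checks failed.

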